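Set the surface gauge and hold it square on the marked spot

ROBOT

A 6-joint arm with a two-finger parallel gripper is mounted at the origin on the work surface. World frame = base frame: x ahead of the robot, y to its left, z up, the work surface at z = 0. Lengths are in mm, angles in rad, forces in N, time in s.
With the tool pointing down it reaches from about 350 to 775 mm from the base axis. Payload 7.3 kg.
Tool frame: the origin (TCP) lies midway between the tips of the shut fingers; the grasp point (between the pads) lies 19 mm behind it (bot.tcp_to_grasp is the distance from the TCP to the grasp point, in mm); z points along the fingers, y is the line along which they close (so a half turn about z gives the same grasp; the last joint's range is limited). The gripper opens to 92 mm and grips with 3 to 60 N. Pads are 19 mm wide; open, the fingers measure 130 mm over their backs; the gripper's body (75 mm by 190 mm) begins 47 mm behind the grasp point.
Start: joints at [1.02, 0.342, 1.524, -0, 1.275, -0.146], TCP at [206.751, 482.596, 226.741] pointing down, gripper open.
Joint ranges: [-2.53, 2.53], [-0.77, 2.02], [0.04, 2.7], [-1, 4.14], [0.28, 2.66], [-3.11, 3.11]. Speed limits (rad/s): [2.57, 2.57, 3.14, 3.14, 3.14, 3.14].

INTERFACE

Orientations are given as [roll, pitch, yaw] about the fixed x, y, z axes, in that order (R = Rz(yaw) Ry(pitch) Rx(roll)).
In Python, from plant import bot, viewer gives the robot as it stands. The module is installed in compiled form; this text tells all that it offers.
- The arm moves only by the shell command python3 -m handwheel 'ROWS'. ROWS is text: rows parted by semicolons, each of 7 numbers parted by spaces: the shift along the tool's x, y, z scaled (see below), then the turn, a rotation vector about the tool's x, y, z scaled (see below), then the opening, from -1 (shut) to 1 (fully open), so that 0 is half open. In form: tx ty tz rx ry rz gripper; .... A call has 1 to 8 rows; each row is the pose to reach, as a shift and turn from the pose commanded when the call began, along the tool's axes at that moment, turning the shorter way round; what a row does not reach only later rows make up. The controller multiplies each number of a shift by 10 cm and each number of a turn by pi rad. A row lasts 1/12 s, in which the tool goes at most 41.7 mm and 7.16 degrees, less where a joint would pass 70% of its speed; a pose out of reach is approached as far as the arm can. A call with a number of a shift or a turn outside -1 to 1 is refused whole. A call with a gripper value outside its range is refused whole. The fingers move at their own pace and stop on an object; the grip force is fixed at half the most. Time passes only in rows, so rows that repeat a pose let the fingers close. It gives the time, the measured TCP pose, the force, the opening and the grip force at its end, in the units of the state.
- bot.get_obs(): the state, without advancing time (a new reading comes with each control period).
- viewer.capture(name): name is "scene" or "top" or "wrist"; returns a dict with "frame" (384x512x3 uint8, red, green, blue), "fov_y" (degrees; the focal length in pixels is half the picture's height over the tangent of half this angle, whatever the lens; pixels are square), "cx", "cy" (the principal point, pixels), "dist_coeffs" ([k1, k2, p1, p2, k3] as OpenCV has them; the pictures are not rectified), "T" (4x4, takes a point from camera to world coordinates). Camera axes: x right, y down, z forward; pixel columns grow to the right and rows downward; lengths in mm; the calibration is good to about 2 mm. A picture is of the moment at which its call begins. There is no depth.
- bot.close_job(): hands the job in; it is judged then, once.
Trained networks look in a picture, given as the dict that the camera call returned (one of the last four; its "shot" number tells which), for a name from the list of things; names that differ only in an ending like _2 or _b are one class to them, and where a whole thing is asked for, a point or a joint stands for the part that bears it (a point fixed in the world has none). Each returns a list of dicts, best first, with "score" (0 to 1); they miss things now and then, are a little off and sometimes report something else, mostly with a low value. They report only what shows in the picture. A call takes as long as a camera call. They do not tell look-alikes from the thing itself.
- viewer.recognise(target, picture): "centre" ([column, row] in pixels, amid what is visible of it).
- viewer.cut_out(target, picture): "pixels" (384x512 bool, what is visible of it) and "centre" ([column, row] in pixels, amid what is visible of it).
The state is a dict: "time": time; "joint_positions": joint angles; "dq": joint speeds; "tau": joint torques, N m; "tool_pos": TCP position; "tcp_rot": TCP orientation; "contact_force": force on the tool from outside, world axes, zero at the start; "moment": the same for the moment, N m; "grip_width": finger opening in mm; "finger_force": force on a finger pad.
Only numpy, scipy, OpenCV 4.12 (cv2) and the standard library are available. Lean on these libraries where they do the work, as an engineer would, in place of code of your own. Each camera call takes 0.05 s, during which the arm holds its last target. There are 200 camera calls.

TASK

With the gauge still standing in its dock, turn its orange sleeve to setting 3 (pointer at the three dots); then lift the gauge out and press its spring tip gently onto the yellow mark on the bracket's sloping face, the gauge square to that face and the spring about half-way in. Finish like that: the program ends with the gripper still holding the gauge steady on the mark, sleeve still at 3; leave the other things on the bench alone.

Things in the scene. Friction and masses are not known exactly. Their poses are not given: they have to be found in the camera images.
- gauge_mid (a point): Surface gauge, 0.29 kg, 112 mm high, upright in the dock. Point: on its axis, at half-height of its round ORANGE SLEEVE (38 mm across, 40 mm high), the part to grip for setting and for carrying; 24 mm above the dock's top while docked. z axis: tip to cap. Above the sleeve a black cap 28 mm across ends 34 mm over this point. Below: 34 mm shoulder on the dock, then a 24 mm square shank.
- sleeve (a joint): Turn of the orange sleeve on the gauge (rad), growing counter-clockwise seen from above. Click stops: setting 1 at 0, 2 at 0.6, 3 at 1.2, 4 at 1.8; end stops just beyond 1 and 4. Let go, it settles in the nearest stop; needs up to 0.1 Nm, far less than a grip gives. A white pointer at its foot (5 to 9 mm over the dock, 32 mm from the axis, not solid) and a line on top show the setting.
- dock: Blue fixed block 100 x 100 mm, 60 mm high, origin centre of underside, z up. A square 26 mm socket in the centre of its top holds the gauge upright and unturning; it comes straight up (40 mm shank + 14 mm tip below the top). Groups of 1, 2, 3, 4 white dots on top, 41 mm from the centre, for settings 1 to 4, at -0.9, -0.3, 0.3, 0.9 rad from the dock's +x, counter-clockwise from above.
- probe_point (a point): Lowest point of the gauge's brass spring tip: a ball end of 5 mm radius on the gauge's axis, 14 mm below the square shank and 78 mm below gauge_mid when the spring is free. Axes as those of gauge_mid.
- plunger (a joint): How far the spring tip is pushed into the gauge (m): 0 free, 0.012 fully in. The spring gives about 1 N at first touch and 0.5 N more for each mm.
- bracket: Grey folded sheet-metal bracket fixed on the bench: base 170 x 120 mm, 6 mm thick, carrying a flat face plate 150 x 120 mm that slopes 20 degrees: low edge (40 mm high) towards its -x, high edge (91 mm) towards its +x. Origin centre of underside, z up.
- spot (a point): Centre of the round yellow mark (20 mm across, small black centre dot) in the middle of the bracket's sloping face, on the surface, 65 mm above the bench. Its z axis points out of the face, square to it. Two smaller blue marks 57 mm away, near opposite corners, are not meant.
- grinder: Angle grinder, 325 x 110 x 70 mm, lying on the bench; to be left alone. Origin on its underside, near the middle.
- disc: Green cutting disc, 115 mm across, 4 mm thick, lying flat; to be left alone. Origin on its underside, near the middle.
- spray_can: Blue spray can, 66 mm across, 190 mm high, standing; to be left alone. Origin on its underside, near the middle.
- hammer: Hammer lying on the bench, 260 mm long; to be left alone. Origin on its underside, near the middle.
- mug: White mug, 82 mm across, 95 mm high; to be left alone. Origin on its underside, near the middle.
- marker: Yellow marker pen, 15 mm thick, 130 mm long, lying; to be left alone. Origin at its underside, half-way along.
Mind the look-alikes: they are no part of the job. What is shaped like the dock but brown is not meant. What is shaped like the part that bears gauge_mid but turquoise is not meant.

How it is judged (in metres and radians):
On the way, in this order (a step that is already met when the one before it is completed fails the run):
1. the sleeve is at setting 3 while the gauge still stands in the dock (value of joint sleeve between 1.05 and 1.35 rad and z of gauge_mid in the frame of dock below 0.092 m and horizontal distance between gauge_mid and dock below 0.006 m), for 0.2 s.
2. the gauge is lifted clear of the dock in the gripper, sleeve still at 3 (value of joint sleeve between 1.05 and 1.35 rad and contact force between the fingers and gauge above 2 N and contact force between gauge and dock below 0.05 N and z of probe_point in the frame of dock above 0.062 m), for 0.1 s.
At the end, for the whole second after the job is handed in: The gripper holds the gauge, which touches no dock; sleeve within 0.15 rad of setting 3; tip within 10 mm of the mark's centre (inside the mark), gauge axis within 0.12 rad (7 degrees) of square to the face; spring pushed in 2 to 10.5 mm of its 12 mm and 0.8 to 9 N on the bracket; gauge still (value of joint sleeve between 1.05 and 1.35 rad and contact force between the fingers and gauge above 2 N and contact force between gauge and dock below 0.05 N and distance between probe_point and spot below 0.01 m and angle between the z axis of gauge_mid and the z axis of spot, either way round below 0.12 rad and angle between gauge_mid's own z axis and vertical below 0.7 rad and value of joint plunger between 0.002 and 0.0105 m and contact force between gauge and bracket between 0.8 and 9 N and linear speed of gauge below 0.02 m/s); the arm keeps its last pose, push and grip.
It fails at once if the gauge presses on the bracket with more than 20 N (contact force between gauge and bracket above 20 N).
It fails at once if one of the other things on the bench is moved by more than 30 mm (distance of any of grinder, disc, spray_can, hammer, marker, mug from where it was at the start of the episode above 0.03 m).
It also fails if it takes over 51 s, if anything falls off the work surface, if the arm or the gripper's body presses on something with over 40 N, if the wrist force passes 120 N, or if a joint passes its speed limit or range.

## Working session

There is one attempt and no reset: what is moved stays moved. The work goes in short steps, Python scripts to look and compute and a shell command to move; the robot and the scene stay as the last step left them, time stands still between calls to the robot, and variables do not carry over. Pictures are saved under pics/ and viewed, at most 10 in all, crops included, and the job is handed in when it is done.

```bash
mkdir -p pics; cat > h.py <<'E'
import numpy as np, cv2, pickle
from plant import bot, viewer
from scipy.spatial.transform import Rotation as R
def K(p):
    h,w=p["frame"].shape[:2]; f=h/2/np.tan(np.radians(p["fov_y"])/2)
    return np.array([[f,0,p["cx"]],[0,f,p["cy"]],[0,0,1]])
def D(p): return np.array(p["dist_coeffs"],float)
def at_z(p,px,z):
    u=cv2.undistortPoints(np.array([[px]],float),K(p),D(p))[0,0]
    T=np.array(p["T"]); d=T[:3,:3]@[u[0],u[1],1]; o=T[:3,3]
    return o+d*(z-o[2])/d[2]
def proj(p,X):
    Ti=np.linalg.inv(np.array(p["T"]))
    return cv2.projectPoints(np.array(X,float).reshape(-1,1,3),cv2.Rodrigues(Ti[:3,:3])[0],Ti[:3,3],K(p),D(p))[0][:,0]
def save(n,im): cv2.imwrite(f"pics/{n}.png",np.ascontiguousarray(im[...,::-1]))
E
python3 - <<'E'
from h import *
a=viewer.capture("top"); b=viewer.capture("scene")
im=np.hstack([a["frame"],b["frame"]]); save("a",cv2.resize(a["frame"],(760,570))); save("b",cv2.resize(b["frame"],(760,570)))
pickle.dump((a,b),open("ab.pkl","wb"))
for p,z in((a,0),(b,0)):
    for t,z in(("gauge_mid",84),("dock",60),("bracket",40),("spot",65),("spray_can",100),("mug",50)):
        for r in viewer.recognise(t,p)[:3]: print(t,np.round(r["centre"]),round(r["score"],2),np.round(at_z(p,r["centre"],z)))
E
```

```text
gauge_mid [325. 202.] 0.47 [ 529. -267.   84.]
dock [286. 207.] 0.94 [ 513. -131.   60.]
dock [322. 204.] 0.79 [ 525. -257.   60.]
bracket [194. 192.] 0.96 [574. 200.  40.]
spot [195. 192.] 0.9 [570. 193.  65.]
spray_can [106. 224.] 0.77 [459. 500. 100.]
mug [405. 188.] 0.57 [ 577. -564.   50.]
gauge_mid [180. 238.] 0.78 [ 662. -298.   84.]
gauge_mid [172. 207.] 0.58 [ 538. -278.   84.]
dock [223. 197.] 0.6 [ 533. -123.   60.]
dock [173. 220.] 0.59 [ 565. -285.   60.]
dock [272. 210.] 0.34 [649. -22.  60.]
bracket [324. 186.] 0.93 [601. 193.  40.]
spot [324. 175.] 0.74 [578. 205.  65.]
spot [320. 186.] 0.72 [620. 164.  65.]
spot [175. 206.] 0.49 [ 515. -262.   65.]
spray_can [372. 126.] 0.83 [445. 503. 100.]
mug [ 70. 257.] 0.8 [ 567. -555.   50.]
```

View pics/a.png

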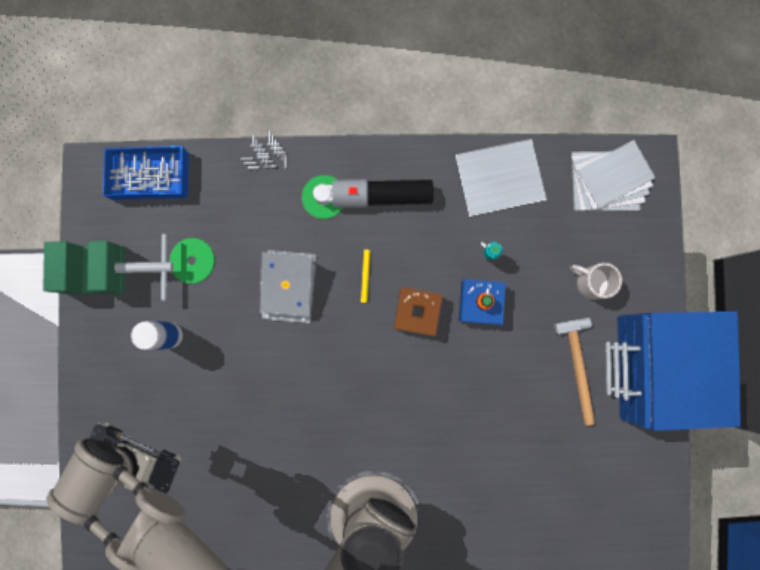

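View pics/b.png

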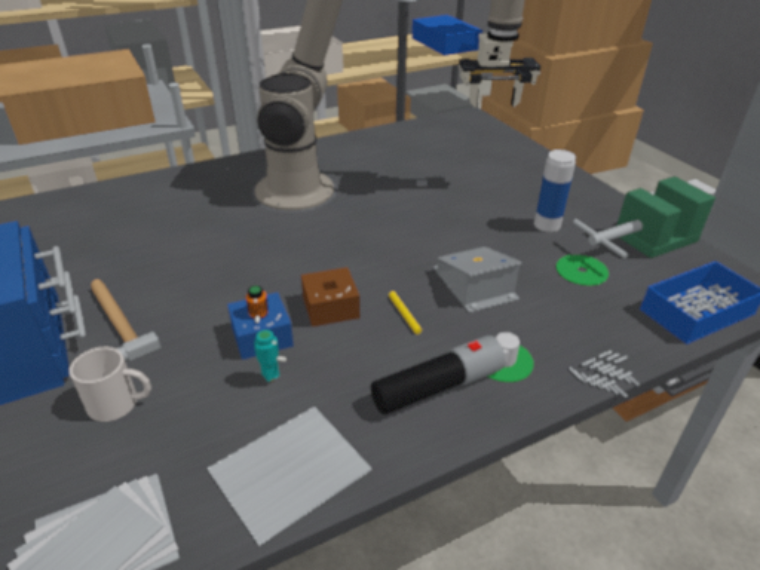

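```bash
python3 - <<'E'
from h import *
a,b=pickle.load(open("ab.pkl","rb"))
c=cv2.resize(a["frame"][160:230,255:355],(800,560),interpolation=cv2.INTER_CUBIC); save("c",c)
o=bot.get_obs(); print(o["tool_pos"],o["tcp_rot"],o["joint_positions"],o["time"])
print(np.round(R.from_euler("xyz",o["tcp_rot"]).as_matrix(),3))
E
```

```text
[206.74409174 482.58606019 226.75505858] [3.14150674e+00 4.05554686e-05 2.73685600e+00] [ 1.02001848e+00  3.41969936e-01  1.52410304e+00 -2.88723605e-05
  1.27542878e+00 -1.46032790e-01] 0.7
[[-0.919  0.394  0.   ]
 [ 0.394  0.919  0.   ]
 [-0.     0.    -1.   ]]
```

View pics/c.png

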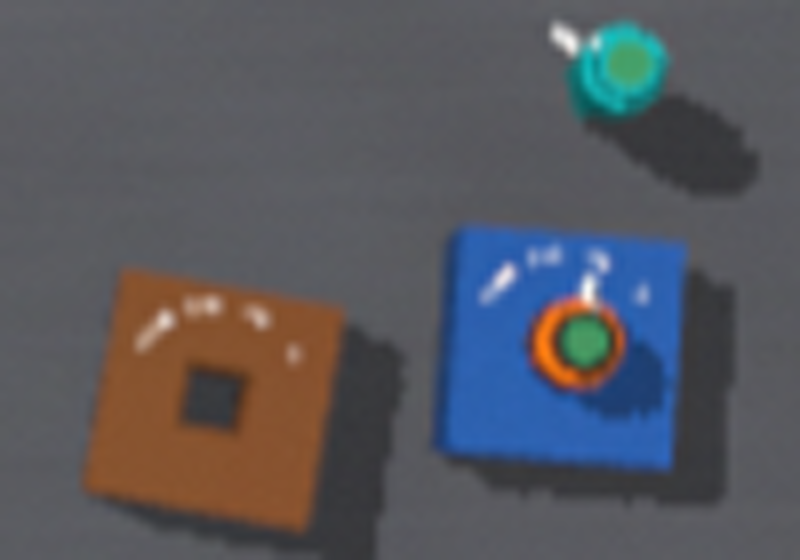

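```bash
for i in 1; do
python3 -m handwheel '-1 -.34 -.25 0 0 0 1;-1 -.34 -.25 0 0 0 1;-1 -.34 -.25 0 0 0 1;-1 -.34 -.25 0 0 0 1'
python3 -m handwheel '-1 -.34 -.25 0 0 0 1;-1 -.34 -.25 0 0 0 1;-1 -.34 -.25 0 0 0 1;-1 -.34 -.25 0 0 0 1'
python3 -m handwheel '-1 -.34 -.25 0 0 0 1;-1 -.34 -.25 0 0 0 1;-1 -.34 -.25 0 0 0 1;-1 -.34 -.25 0 0 0 1'
python3 -m handwheel '-1 -.34 -.25 0 0 0 1;-1 -.34 -.25 0 0 0 1;-1 -.34 -.25 0 0 0 1;-1 -.34 -.25 0 0 0 1;-1 -.34 -.25 0 0 0 1'
done; python3 - <<'E'
from h import *
p=viewer.capture("wrist"); save("d",cv2.resize(p["frame"],(760,570))); pickle.dump(p,open("d.pkl","wb"))
o=bot.get_obs(); print(o["tool_pos"],o["tcp_rot"],o["time"]); print(np.round(p["T"],2))
for t in("spot","bracket"):
  for r in viewer.recognise(t,p)[:3]: print(t,np.round(r["centre"]),round(r["score"],2),np.round(at_z(p,r["centre"],65)))
E
```

```text
time: 1.03
tool_pos: [288.7, 409.9, 253.1]
tcp_rot: [3.14, 0.003, 2.733]
contact_force: [1.5, 0.2, -0.1]
grip_width: 91.6
finger_force: 0.0
time: 1.37
tool_pos: [367.0, 339.3, 277.8]
tcp_rot: [3.14, 0.003, 2.733]
contact_force: [-0.8, -0.1, 0.3]
grip_width: 91.8
finger_force: 0.0
time: 1.7
tool_pos: [445.2, 268.8, 302.3]
tcp_rot: [3.141, 0.002, 2.733]
contact_force: [-0.1, 0.2, -0.2]
grip_width: 92.1
finger_force: 0.0
time: 2.12
tool_pos: [520.7, 200.6, 326.0]
tcp_rot: [3.142, -0.002, 2.736]
contact_force: [-0.3, -0.9, -0.2]
grip_width: 91.7
finger_force: 0.0
[519.93052752 201.18112968 325.93627714] [-3.14148236e+00 -1.92936525e-03  2.73697948e+00] 2.1667
[[ 4.0000e-01  8.9000e-01  2.3000e-01  4.5958e+02]
 [ 9.2000e-01 -3.8000e-01 -1.0000e-01  2.2732e+02]
 [-0.0000e+00  2.5000e-01 -9.7000e-01  4.8426e+02]
 [ 0.0000e+00  0.0000e+00  0.0000e+00  1.0000e+00]]
spot [269. 195.] 0.85 [572. 203.  65.]
bracket [266. 187.] 0.84 [559. 203.  65.]
```

View pics/d.png

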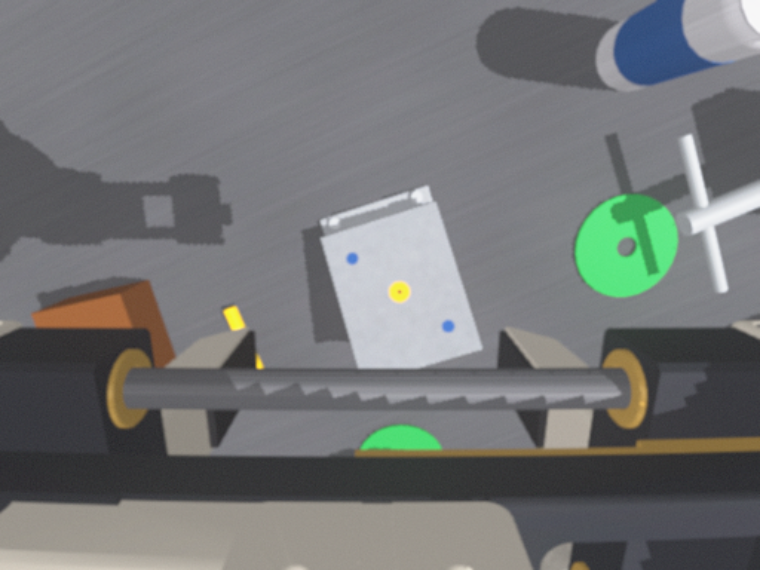

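```bash
python3 - <<'E'
from h import *
from scipy.optimize import least_squares
p=pickle.load(open("d.pkl","rb")); a,b=pickle.load(open("ab.pkl","rb"))
s=512/760
obs=np.array([[322,238],[437,202],[482,349]])*s; sp=np.array([400,292])*s; bl=np.array([[352,258],[448,326]])*s
c,sn=np.cos(np.radians(20)),np.sin(np.radians(20))
def pts(x,y,w,uv):
    L=np.array([[u*c,v,65+u*sn] for u,v in uv]); 
    return L@R.from_euler("z",w).as_matrix().T+[x,y,0]
cor=[[-75,-60],[-75,60],[75,60],[75,-60]]
# image corners A: robot side, image-left (-y); B robot side +y ; C far +y
for name,w0,order in(("low edge to robot",0,[0,1,2]),("high edge to robot",np.pi,[2,3,0])):
    def f(q):
        x,y,w,u1,v1,u2,v2=q
        uv=[cor[i] for i in order]+[[0,0],[u1,v1],[u2,v2]]
        return np.r_[(proj(p,pts(x,y,w,uv))-np.vstack([obs,sp,bl])).ravel(),(np.hypot(u1,v1)-57)/1,(np.hypot(u2,v2)-57)/1,(u1+u2),(v1+v2)]
    sg=1 if w0==0 else -1
    r=least_squares(f,[572,203,w0+.0,-40*sg,-40*sg,40*sg,40*sg]); print(name,r.cost,np.round(r.x,3),np.round(r.fun,1))
E
```

```text
low edge to robot 1.1572627395687036 [ 5.74208e+02  2.02182e+02 -1.08000e-01 -4.49190e+01 -3.53180e+01
  4.47460e+01  3.52600e+01] [-0.8 -0.6 -0.1 -0.5  0.6  0.6 -0.2 -0.   0.3  0.3  0.2  0.2  0.1 -0.
 -0.2 -0.1]
high edge to robot 147.77125900830515 [575.887 203.566   3.008  48.663  33.247 -48.729 -33.432] [ -3.1   4.4   8.2   3.8  -6.6 -10.4   1.1   0.6   1.8   1.9  -2.9  -3.
   1.9   2.1  -0.1  -0.2]
```

```bash

python3 -m handwheel '-.35 -.84 .1 0 0 0 1;-.35 -.84 .1 0 0 0 1;-.35 -.84 .1 0 0 0 1;-.35 -.84 .1 0 0 0 1' >/dev/null
python3 -m handwheel '-.35 -.84 .1 0 0 0 1;-.35 -.84 .1 0 0 0 1;-.35 -.84 .1 0 0 0 1;-.35 -.84 .1 0 0 0 1' >/dev/null
python3 -m handwheel '-.35 -.84 .1 0 0 0 1;-.35 -.84 .1 0 0 0 1;-.35 -.84 .1 0 0 0 1;-.35 -.84 .1 0 0 0 1' >/dev/null
python3 -m handwheel '-.35 -.84 .1 0 0 0 1;-.35 -.84 .1 0 0 0 1;-.35 -.84 .1 0 0 0 1;-.35 -.84 .1 0 0 0 1' 
python3 -m handwheel '-.35 -.84 .1 0 0 0 1;-.35 -.84 .1 0 0 0 1;-.35 -.84 .1 0 0 0 1;-.35 -.84 .1 0 0 0 1;-.35 -.84 .1 0 0 0 1;-.35 -.84 .1 0 0 0 1' 
python3 - <<'E'
from h import *
p=viewer.capture("wrist"); save("e",cv2.resize(p["frame"],(760,570))); pickle.dump(p,open("e.pkl","wb"))
o=bot.get_obs(); print(o["tool_pos"],o["tcp_rot"],o["joint_positions"],o["time"])
for t,z in(("gauge_mid",84),("dock",60)):
  for r in viewer.recognise(t,p)[:3]: print(t,np.round(r["centre"]),round(r["score"],2),np.round(at_z(p,r["centre"],z)))
E
```

```text
time: 3.6
tool_pos: [517.7, -163.5, 286.3]
tcp_rot: [3.141, -0.001, 2.735]
contact_force: [-0.2, 0.8, -0.0]
grip_width: 92.1
finger_force: 0.0
time: 4.1
tool_pos: [517.1, -252.2, 277.3]
tcp_rot: [3.141, 0.0, 2.739]
contact_force: [-0.8, 0.2, -1.0]
grip_width: 91.7
finger_force: 0.0
[ 516.97772073 -252.44041902  277.33263074] [3.14082689e+00 5.72856510e-04 2.73921215e+00] [-5.87912262e-01  4.04179358e-01  1.29009626e+00  8.64924868e-04
  1.44689532e+00 -1.75643502e+00] 4.15
gauge_mid [239. 186.] 0.83 [ 526. -275.   84.]
gauge_mid [ 60. 157.] 0.68 [ 410. -457.   84.]
gauge_mid [264. 284.] 0.65 [ 659. -297.   84.]
dock [351. 114.] 0.9 [ 501. -117.   60.]
dock [241. 166.] 0.82 [ 509. -265.   60.]
```

View pics/e.png

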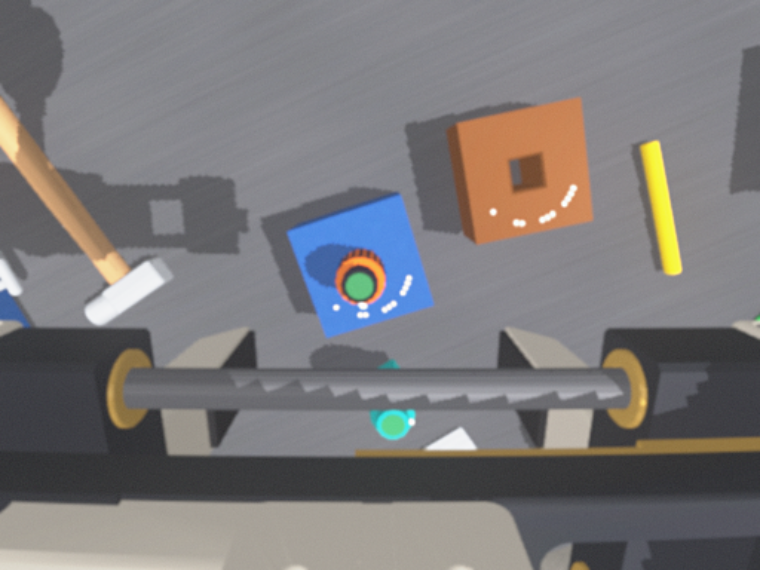

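```bash
python3 - <<'E'
from h import *
p=pickle.load(open("e.pkl","rb")); s=512/760
c=np.array([at_z(p,np.array(q)*s,60) for q in((289,231),(400,194),(434,303),(326,338))]); print(np.round(c),c.mean(0))
print(at_z(p,np.array([359,286])*s,118))
im=p["frame"].astype(int); 
g=(im[...,1]>im[...,0]+40)&(im[...,1]>im[...,2]+20); g[:180]=0;g[205:]=0;g[:,:225]=0;g[:,260:]=0
ys,xs=np.nonzero(g); print(xs.mean(),ys.mean(),len(xs),at_z(p,[xs.mean(),ys.mean()],118))
T=R.from_euler("xyz",bot.get_obs()["tcp_rot"]).as_matrix()
print(T.T@(np.r_[c.mean(0)[:2],67]-bot.get_obs()["tool_pos"])/100)
E
```

```text
[[ 473. -313.   60.]
 [ 482. -216.   60.]
 [ 580. -224.   60.]
 [ 573. -325.   60.]] [ 527.0720375  -269.36088058   60.        ]
[ 527.23876287 -270.06023628  118.        ]
241.8220640569395 192.42348754448398 281 [ 526.96836406 -269.97806617  118.        ]
[-0.15672117 -0.11047537  2.10305109]
```

```bash

python3 -m handwheel '-.16 -.11 0 0 0 0 1;-.16 -.11 .4 0 0 0 1;-.16 -.11 .8 0 0 0 1;-.16 -.11 1 0 0 0 1;-.16 -.11 1 0 0 0 1' >/dev/null
python3 -m handwheel '0 0 .4 0 0 0 1;0 0 .8 0 0 0 1;0 0 1 0 0 0 1;0 0 1 0 0 0 1;0 0 1.0 0 0 0 1' 
python3 -m handwheel '0 0 .1 0 0 0 1;0 0 .1 0 0 0 1;0 0 .1 0 0 0 -1;0 0 .1 0 0 0 -1;0 0 .1 0 0 0 -1;0 0 .1 0 0 0 -1;0 0 .1 0 0 0 -1;0 0 .1 0 0 0 -1' 
python3 -m handwheel '0 0 0 0 0 0 -1;0 0 0 0 0 0 -1;0 0 0 0 0 0 -1;0 0 0 0 0 0 -1' 
python3 - <<'E'
from h import *
p=viewer.capture("wrist"); save("f",cv2.resize(p["frame"][80:260,150:370],(733,600),interpolation=cv2.INTER_CUBIC)) 
o=bot.get_obs(); print(o["tool_pos"],o["tcp_rot"],o["joint_positions"],o["time"],o["contact_force"],o["moment"])
E
```

```text
time: 5.08
tool_pos: [527.5, -271.3, 78.0]
tcp_rot: [-3.142, 0.001, 2.737]
contact_force: [0.2, -0.7, 0.6]
grip_width: 91.8
finger_force: 0.0
time: 5.75
tool_pos: [526.7, -271.4, 66.8]
tcp_rot: [3.142, 0.0, 2.737]
contact_force: [0.2, -0.6, -0.6]
grip_width: 56.5
finger_force: 0.0
time: 6.08
tool_pos: [526.8, -271.1, 66.7]
tcp_rot: [3.141, -0.0, 2.737]
contact_force: [0.0, 0.9, -0.2]
grip_width: 37.4
finger_force: 30.0
[ 526.77953845 -271.13256116   66.685988  ] [ 3.14121202e+00 -1.61823751e-05  2.73681179e+00] [-6.04851082e-01  6.26166184e-01  1.52933580e+00  4.43480510e-04
  9.86182224e-01 -1.77111131e+00] 6.1333 [ 0.05286264  1.38955621 -0.40696102] [ 0.19646614 -0.0604619   0.03513864]
```

View pics/f.png

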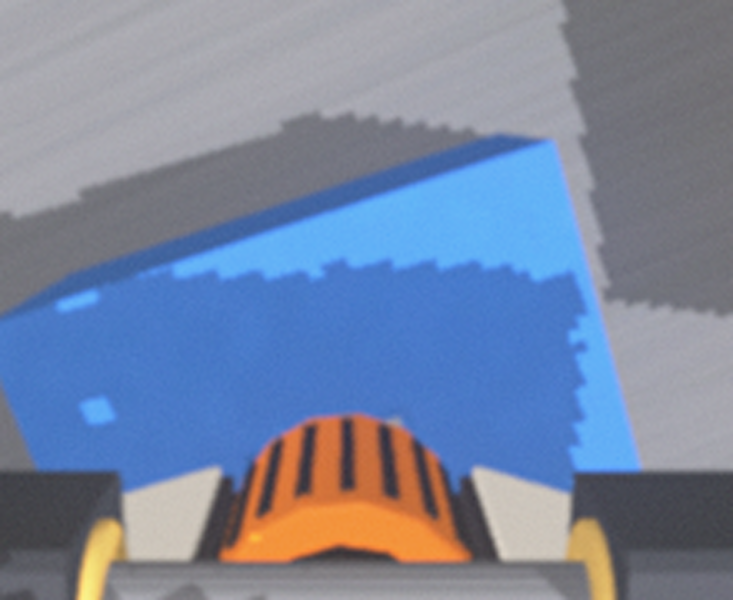

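```bash

python3 -m handwheel '0 0 0 0 0 -.04 -1;0 0 0 0 0 -.08 -1;0 0 0 0 0 -.12 -1;0 0 0 0 0 -.16 -1;0 0 0 0 0 -.191 -1;0 0 0 0 0 -.191 -1;0 0 0 0 0 -.191 -1;0 0 0 0 0 -.191 -1'
python3 -m handwheel '0 0 0 0 0 0 1;0 0 0 0 0 0 1;0 0 0 0 0 0 1;0 0 0 0 0 0 1;0 0 0 0 0 0 1;0 0 0 0 0 0 1;0 0 0 0 0 0 1;0 0 0 0 0 0 1'
python3 -m handwheel '0 0 -.4 0 0 0 1;0 0 -.8 0 0 0 1;0 0 -1 0 0 0 1;0 0 -1 0 0 0 1;0 0 -1 0 0 0 1'
python3 - <<'E'
from h import *
p=viewer.capture("top"); save("g",cv2.resize(p["frame"][160:230,255:355],(400,280),interpolation=cv2.INTER_CUBIC)) 
q=viewer.capture("wrist"); pickle.dump(q,open("g.pkl","wb")); save("g",np.vstack([cv2.resize(p["frame"][170:220,290:350],(600,250)),cv2.resize(q["frame"],(467,350))[:, :].copy() if 0 else cv2.resize(q["frame"][0:300],(600,350))]))
o=bot.get_obs(); print(o["tool_pos"],o["tcp_rot"],o["time"])
E
```

```text
time: 6.8
tool_pos: [527.3, -270.5, 66.7]
tcp_rot: [3.141, 0.001, -2.948]
contact_force: [3.9, 5.2, 0.9]
grip_width: 37.4
finger_force: 30.0
time: 7.47
tool_pos: [526.7, -271.4, 66.7]
tcp_rot: [3.142, 0.0, -2.946]
contact_force: [0.3, 0.1, -0.2]
grip_width: 86.0
finger_force: 0.0
time: 7.88
tool_pos: [527.1, -271.7, 167.9]
tcp_rot: [-3.14, 0.002, -2.946]
contact_force: [0.0, 1.0, -0.9]
grip_width: 92.2
finger_force: 0.0
[ 525.99813952 -270.87790588  165.43443892] [ 3.13987640e+00 -1.54427683e-03 -2.94639080e+00] 7.9833
```

View pics/g.png

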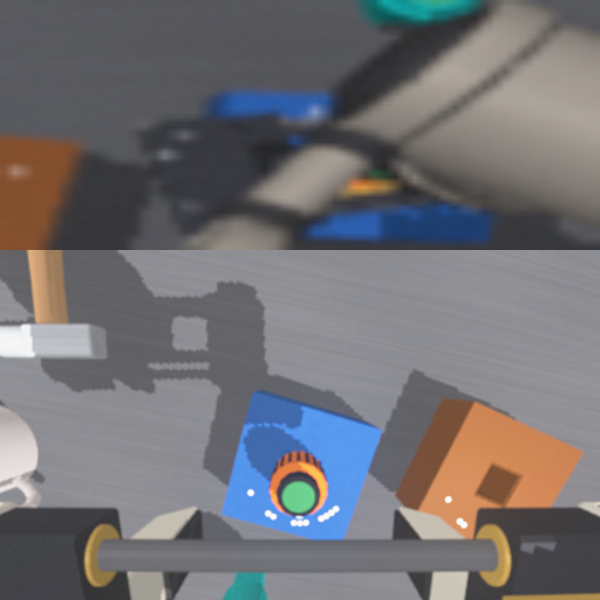

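```bash

python3 -m handwheel '0 0 .4 0 0 0 1;0 0 .8 0 0 0 1;0 0 1 0 0 0 1;0 0 1 0 0 0 1;0 0 1.0 0 0 0 1' >/dev/null
python3 -m handwheel '0 0 0 0 0 0 -1;0 0 0 0 0 0 -1;0 0 0 0 0 0 -1;0 0 0 0 0 0 -1;0 0 0 0 0 0 -1;0 0 0 0 0 0 -1;0 0 0 0 0 0 -1;0 0 0 0 0 0 -1' >/dev/null
python3 -m handwheel '0 0 0 0 0 0 -1;0 0 0 0 0 0 -1;0 0 0 0 0 0 -1;0 0 0 0 0 0 -1' 
python3 -m handwheel '0 0 -.15 0 0 0 -1;0 0 -.3 0 0 0 -1;0 0 -.45 0 0 0 -1;0 0 -.6 0 0 0 -1;0 0 -.75 0 0 0 -1;0 0 -.9 0 0 0 -1;0 0 -1 0 0 0 -1;0 0 -1 0 0 0 -1' 
python3 -m handwheel '0 0 -.3 0 0 0 -1;0 0 -.6 0 0 0 -1;0 0 -.9 0 0 0 -1;0 0 -1 0 0 0 -1;0 0 -1 0 0 0 -1' 
python3 - <<'E'
from h import *
p=viewer.capture("scene"); q=viewer.capture("wrist"); save("i",np.hstack([cv2.resize(p["frame"][100:280,110:290],(400,400)),cv2.resize(q["frame"][130:310,150:330],(400,400))])) 
o=bot.get_obs(); print(o["tool_pos"],o["tcp_rot"],o["joint_positions"],o["time"],o["contact_force"],o["grip_width"])
E
```

```text
time: 9.4
tool_pos: [526.7, -270.9, 66.8]
tcp_rot: [3.141, 0.0, -2.946]
contact_force: [-0.2, 3.9, 2.0]
grip_width: 37.7
finger_force: 30.0
time: 10.07
tool_pos: [527.5, -272.2, 168.5]
tcp_rot: [-3.139, 0.002, -2.946]
contact_force: [1.0, -0.8, -2.9]
grip_width: 37.3
finger_force: 30.0
time: 10.48
tool_pos: [527.5, -272.0, 268.5]
tcp_rot: [-3.138, 0.003, -2.946]
contact_force: [0.2, -0.1, -3.5]
grip_width: 37.6
finger_force: 30.0
[ 526.10579158 -271.03021181  264.57366893] [ 3.13958245e+00 -1.89963922e-03 -2.94642316e+00] [-6.05179960e-01  4.44903124e-01  1.26089801e+00  3.71626776e-05
  1.43855705e+00 -2.37114882e+00] 10.5833 [ 0.4500218  -0.36112706 -3.62029094] 37.583615086160464
```

View pics/i.png

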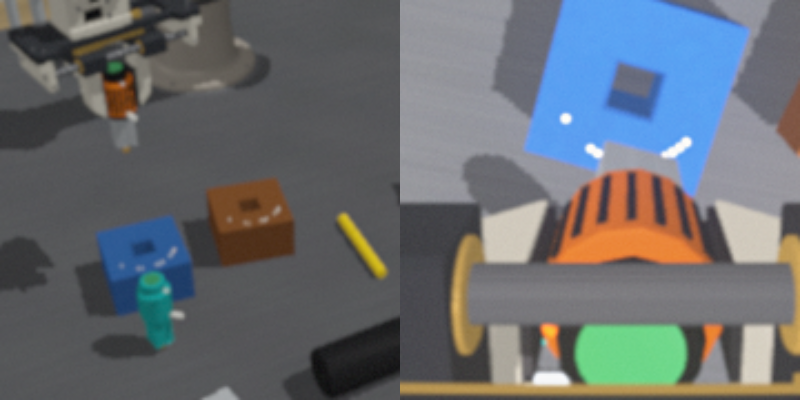

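```bash
cat > go.py <<'E'
from h import *
import sys
S=np.array([573.5,202.3,65.]) if len(sys.argv)<3 else np.array(eval(sys.argv[2]))
n=R.from_euler("z",-.108).apply([-np.sin(np.radians(20)),0,np.cos(np.radians(20))])
o=bot.get_obs(); T=R.from_euler("xyz",o["tcp_rot"]); P=np.array(o["tool_pos"])
g=S+n*(60.8+float(sys.argv[1])); z=T.as_matrix()[:,2]
ax=np.cross(z,-n); ax=ax/np.linalg.norm(ax)*np.arctan2(np.linalg.norm(ax),z@-n)
print("t",o["time"],"P",P,"tip",P+60.8*z,"goal",g)
print("shift",np.round(T.inv().apply(g-P)/100,3),"turn",np.round(T.inv().apply(ax)/np.pi,4),"F",np.round(o["contact_force"],1),"along n",o["contact_force"]@n)
E
python3 go.py 60
```

```text
t 10.5833 P [ 526.10579158 -271.03021181  264.57366893] tip [ 525.96878408 -270.93271091  203.77390147] goal [532.42468768 206.75346227 178.51486859]
shift [-0.99   4.673  0.868] turn [ 0.0338 -0.1067 -0.    ] F [ 0.5 -0.4 -3.6] along n -3.568293890969729
```

```bash

python3 -m handwheel '-.06 .28 0 0 0 0 -1;-.12 .6 0 0 0 0 -1;-.2 .935 0 0 0 0 -1;-.2 .935 0 0 0 0 -1' >/dev/null
python3 -m handwheel '-.07 .33 0 0 0 0 -1;-.14 .66 0 0 0 0 -1;-.2 .935 0 0 0 0 -1' >/dev/null
python3 -m handwheel '-.07 .33 0 0 0 0 -1;-.14 .66 0 0 0 0 -1;-.2 .935 0 0 0 0 -1' >/dev/null
python3 -m handwheel '-.07 .33 0 0 0 0 -1;-.14 .66 0 0 0 0 -1;-.2 .935 0 0 0 0 -1' >/dev/null
python3 -m handwheel '-.07 .28 0 0 0 0 -1;-.14 .56 0 0 0 0 -1;-.18 .8 0 0 0 0 -1;-.2 .935 0 0 0 0 -1;-.2 .935 0 0 0 0 -1'
python3 -m handwheel '0 0 .1 .006 -.02 0 -1;0 0 .2 .012 -.04 0 -1;0 0 .3 .019 -.06 0 -1;0 0 .4 .025 -.08 0 -1;0 0 .5 .0338 -.1067 0 -1;0 0 .5 .0338 -.1067 0 -1;0 0 .5 .0338 -.1067 0 -1'
python3 go.py 30
python3 - <<'E'
from h import *
q=viewer.capture("wrist");p=viewer.capture("scene"); pickle.dump((q,p),open("j.pkl","wb"))
save("j",np.hstack([cv2.resize(p["frame"][90:240,250:400],(400,400)),cv2.resize(q["frame"][60:310,130:380],(400,400))])) 
for r in viewer.recognise("spot",q)[:3]: print(np.round(r["centre"]),round(r["score"],2),at_z(q,r["centre"],65))
for r in viewer.recognise("probe_point",p)[:2]: print("probe",np.round(r["centre"]),round(r["score"],2))
for r in viewer.recognise("spot",p)[:2]: print("spot",np.round(r["centre"]),round(r["score"],2))
E
```

```text
time: 12.08
tool_pos: [533.0, 209.0, 264.3]
tcp_rot: [3.141, -0.004, -2.943]
contact_force: [-0.5, -0.1, -2.6]
grip_width: 37.6
finger_force: 30.0
time: 12.67
tool_pos: [532.4, 205.6, 215.3]
tcp_rot: [-3.031, 0.329, -2.927]
contact_force: [0.7, 0.3, -1.7]
grip_width: 37.4
finger_force: 30.0
t 12.6667 P [532.44206009 205.62209012 215.34908538] tip [552.931972   203.19844238 158.15704536] goal [542.62551027 205.64746999 150.32408997]
shift [0.116 0.05  0.646] turn [-0.0007 -0.0012 -0.    ] F [ 0.7  0.3 -1.7] along n -1.8773731832201201
[257. 153.] 0.57 [556.33330336 197.32827114  65.        ]
[442. 214.] 0.2 [581.70715954 408.93645204  65.        ]
probe [369. 130.] 0.4
spot [325. 175.] 0.78
```

View pics/j.png

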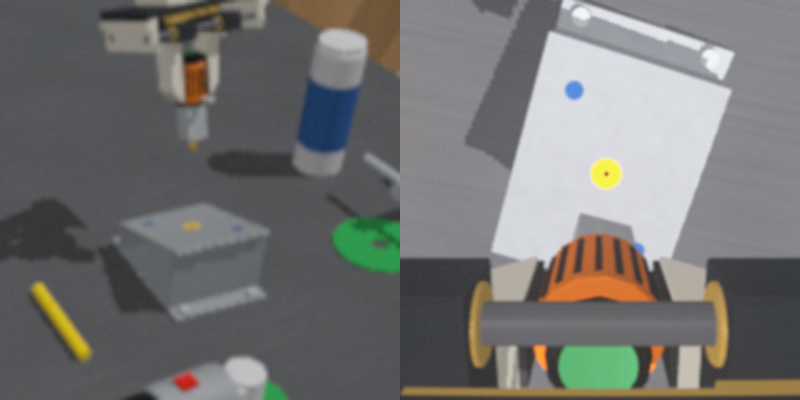

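```bash
python3 - <<'E'
from h import *
q,p=pickle.load(open("j.pkl","rb"))
for c,(x0,x1,y0,y1) in((q,(230,290,140,200)),(p,(310,340,165,182))):
    im=c["frame"].astype(int); m=(im[...,0]>im[...,2]+50)&(im[...,1]>im[...,2]+30); w=np.zeros_like(m); w[y0:y1,x0:x1]=1
    m&=w>0; ys,xs=np.nonzero(m); print(len(xs),xs.mean(),ys.mean(),at_z(c,[xs.mean(),ys.mean()],65))
a,b=pickle.load(open("ab.pkl","rb")); im=a["frame"].astype(int); m=(im[...,0]>im[...,2]+80); m[:186]=0;m[198:]=0;m[:,:188]=0;m[:,202:]=0
ys,xs=np.nonzero(m);print("top",len(xs),at_z(a,[xs.mean(),ys.mean()],65))
print("tip proj in scene",proj(p,[[552.9,203.2,158.2]]))
E
```

```text
305 258.39344262295083 168.0360655737705 [573.21308341 201.65445246  65.        ]
15 321.6 174.2 [571.72590763 202.0339755   65.        ]
top 28 [572.71841026 202.8407124   65.        ]
tip proj in scene [[321.72450695 146.00261459]]
```

```bash

python3 -m handwheel '.03 .01 .2 -.0007 -.0012 0 -1;.06 .03 .4 -.0007 -.0012 0 -1;.09 .04 .6 -.0007 -.0012 0 -1;.116 .05 .75 -.0007 -.0012 0 -1;.116 .05 .81 -.0007 -.0012 0 -1;.116 .05 .81 -.0007 -.0012 0 -1;.116 .05 .81 -.0007 -.0012 0 -1'
python3 go.py -6 '[573,202.2,65]'; python3 -m handwheel '0 0 0 0 0 0 -1;0 0 0 0 0 0 -1' >/dev/null; python3 go.py -6 '[573,202.2,65]'
```

```text
time: 13.5
tool_pos: [551.0, 206.2, 137.0]
tcp_rot: [-3.033, 0.339, -2.928]
contact_force: [0.5, 0.6, -2.9]
grip_width: 37.5
finger_force: 30.0
t 13.5 P [551.02855081 206.159179   136.99520732] tip [572.06656063 204.01279991  79.99138991] goal [554.36649739 204.22027924 116.49515562]
shift [ 0.041 -0.004  0.204] turn [ 0.0001  0.0021 -0.    ] F [ 0.5  0.6 -2.9] along n -2.885664962621488
t 13.6667 P [550.90143014 206.41691627 137.76764274] tip [572.02789803 204.30913878  80.79510876] goal [554.36649739 204.22027924 116.49515562]
shift [ 0.044 -0.006  0.212] turn [ 0.0002  0.0026 -0.    ] F [ 0.2 -0.  -2.3] along n -2.237323700206367
```

```bash

python3 -m handwheel '.042 -.005 .04 0 .0024 0 -1;.042 -.005 .08 0 .0024 0 -1;.042 -.005 .11 0 .0024 0 -1;.042 -.005 .14 0 .0024 0 -1;.042 -.005 .14 0 .0024 0 -1;.042 -.005 .14 0 .0024 0 -1'
python3 go.py -6 '[573,202.2,65]'; python3 -m handwheel '0 0 .015 0 0 0 -1;0 0 .03 0 0 0 -1;0 0 .03 0 0 0 -1;0 0 .03 0 0 0 -1' >/dev/null; python3 go.py -6 '[573,202.2,65]'
python3 -m handwheel '0 0 .015 0 0 0 -1;0 0 .02 0 0 0 -1;0 0 .02 0 0 0 -1;0 0 .02 0 0 0 -1' >/dev/null; python3 go.py -6 '[573,202.2,65]'
```

```text
time: 14.17
tool_pos: [551.3, 204.3, 121.7]
tcp_rot: [-3.034, 0.331, -2.928]
contact_force: [-1.0, -0.4, -2.3]
grip_width: 37.2
finger_force: 30.0
t 14.1667 P [551.32939636 204.30088153 121.73256065] tip [571.89423144 202.05372739  64.56020844] goal [554.36649739 204.22027924 116.49515562]
shift [-0.011 -0.001  0.06 ] turn [ 0.0001 -0.0006 -0.    ] F [-1.  -0.4 -2.3] along n -1.849055977787865
t 14.5 P [552.31775562 204.24751234 119.13152806] tip [572.90055031 202.00790514  61.96534294] goal [554.36649739 204.22027924 116.49515562]
shift [-0.01  -0.001  0.032] turn [ 0.0001 -0.0005 -0.    ] F [-0.9 -0.5 -1. ] along n -0.6911330729736029
t 14.8333 P [553.02051089 204.16484835 117.27606228] tip [573.60663218 201.92737176  60.11099158] goal [554.36649739 204.22027924 116.49515562]
shift [-0.01  -0.001  0.012] turn [ 0.0001 -0.0005  0.    ] F [-1.1  0.2 -0.7] along n -0.26396513565375046
```

```bash

python3 -m handwheel '0 0 .01 0 0 0 -1;0 0 .02 0 0 0 -1;0 0 .02 0 0 0 -1;0 0 .02 0 0 0 -1' >/dev/null
python3 - <<'E'
from h import *
F=[]
for i in range(8):
    c=viewer.capture("scene"); F.append(bot.get_obs()["contact_force"])
print(np.round(F,1),np.mean(F,0)@[-.34,.037,.94])
im=c["frame"]; q=viewer.capture("wrist")["frame"]
save("k",np.hstack([cv2.resize(im[110:210,280:380],(400,400),interpolation=cv2.INTER_CUBIC),cv2.resize(q[60:310,130:380],(400,400))]))
E
python3 go.py -6 '[573,202.2,65]'
```

```text
[[-2.2 -0.2  0.4]
 [-3.  -0.9  0.2]
 [-2.   0.6  0. ]
 [-1.8  0.6  0.5]
 [-1.3 -0.1  1.1]
 [-1.8  0.   0.3]
 [-1.7  0.3  1.5]
 [-2.  -0.2  0.6]] 1.2080402363484033
t 15.6167 P [553.70444571 204.07945118 115.36812686] tip [574.29114662 201.84175056  58.20327366] goal [554.36649739 204.22027924 116.49515562]
shift [-0.01  -0.001 -0.008] turn [ 0.0001 -0.0005  0.    ] F [-1.8 -0.5  0.6] along n 1.1213611803417893
```

View pics/k.png

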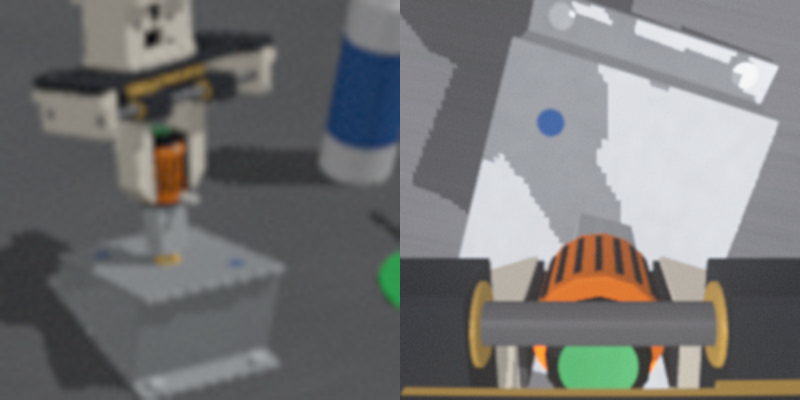

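```bash
python3 -c "
from plant import bot
print(bot.close_job())"
```

```text
the job is handed in; nothing more can be done
None
```

I turned the sleeve to setting 3 in the dock, lifted the gauge out and handed the job in with the gripper holding it square on the yellow mark. I estimate the tip is about 1 mm off the mark's centre and the spring about 6 mm in, at roughly 4 N. The hand-in returned no verdict.

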